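# Pack the cold carrier

### The job

Pack the cold carrier from the bottom up, one piece after another: lay the metal chill block flat in the white foam tub, stand the rack with the few wide tubes squarely on the block, then the rack with the many fine tubes squarely on that, and finish with the grey cover, handle up, on top. Each piece lies centred on the one below with its long side along the tub's long side. Keep the racks upright and leave the bottle, the steel beaker and the dish where they stand.

Things in the scene. Friction and masses are not known exactly. Their poses are not given: they have to be found in the camera images.
- tub: Open rectangular white foam tub, fixed to the table: outside 140 x 96 mm, 32 mm high, walls 10 mm, inside 120 x 76 mm; its inner floor is 12 mm above its underside. Origin: centre of its underside; x along its long side, y across it, z up.
- block: Chill block: solid bare-metal slab 104 x 60 mm, 45 mm high, 0.5 to 0.85 kg, plain flat top with one thin dark line along x, dark slots in its long sides. Lying in the tub it stands 25 mm above the tub's rim. Origin: centre of its underside; x along its long side, y across it, z up.
- rack_wide: Blue plastic tube rack 98 x 58 mm, 42 mm high, with 8 wide round white tube caps (4 x 2), caps below the rim so that things stack on it; about 0.16 kg. Origin: centre of its underside; x along its long side, y across it, z up.
- rack_fine: Blue plastic tube rack 90 x 52 mm, 30 mm high, with 32 small round white tube caps (8 x 4), caps below the rim so that things stack on it; about 0.11 kg. Origin: centre of its underside; x along its long side, y across it, z up.
- cover: Grey plastic cover: flat plate 102 x 64 mm, 12 mm thick, with a rib handle on the middle of its top, 60 mm long (along x), 16 mm wide (along y), rising from the plate to 40 mm above the underside; about 0.12 kg. Origin: centre of its underside; x along its long side, y across it, z up.
- bottle: Small amber bottle, 44 mm across, 85 mm high, standing loose; leave it alone. Origin: centre of its underside.
- beaker: Small steel beaker, 50 mm across, 60 mm high, standing loose; leave it alone. Origin: centre of its underside.
- dish: Round white closed dish, 57 mm across, 15 mm high, lying loose near the table's far side; leave it alone. Origin: centre of its underside.
Things that resemble listed ones, but are neither listed nor needed, are in the scene too. What is shaped like the tub but blue or purple is not meant.

How it is judged:
By the outcome, as a careful person would: the job done as asked, in the order asked, and still so for the second after the job is handed in, with the robot touching nothing.
It also fails if it takes over 115 s, if anything falls off the work surface, if the arm or the gripper's body presses on something with over 40 N, if the wrist force passes 120 N, or if a joint passes its speed limit or range.

### The arm

A 7-joint arm with a two-finger parallel gripper is mounted at the origin on the work surface. World frame = base frame: x ahead of the robot, y to its left, z up, the work surface at z = 0. Lengths are in m, angles in rad, forces in N, time in s.
With the tool pointing down it reaches from about 0.4 to 0.85 m from the base axis. Payload 4.5 kg.
Tool frame: the origin (TCP) lies where the fingers leave the gripper's body, on its centre line; the fingertips stand 64 mm ahead of it and the grasp point (between the pads) lies 45 mm ahead of it; z points along the fingers, y is the line along which they close (so a half turn about z gives the same grasp; the last joint's range is limited). The gripper opens to 88 mm and grips with 3 to 60 N. Pads are 18 mm wide; open, the fingers measure 123 mm over their backs; the gripper's body (75 mm by 187 mm) begins 45 mm behind the grasp point.
Start: joints at [-1.163, 0.689, -0.195, 1.565, 0.157, 0.902, -0.215], TCP at [0.228, 0.582, 0.303] pointing down, gripper open.
Joint ranges: [-3.01, 3.01], [-0.46, 2.08], [-1.47, 1.51], [0.13, 2.56], [-1, 4.14], [0.04, 2.09], [-2.66, 2.66]. Speed limits (rad/s): [2.57, 2.57, 3.14, 3.14, 3.14, 3.14, 3.14].

### API

Orientations are given as a unit quaternion [x, y, z, w].
In Python, from plant import r gives the robot as it stands.
- The arm moves only by the tool play_rows, never from a script. Its arguments are lists of equal length, an entry for each row: "translation": the shift along the tool's x, y, z in m, a list of three; "delta_rot": the turn, a rotation vector about the tool's x, y, z in degrees, a list of three; "grip": the opening, from -1 (shut) to 1 (fully open). In form: {"translation": [[x, y, z], ...], "delta_rot": [[rx, ry, rz], ...], "grip": [grip, ...]}. A call has 1 to 20 rows; each row shifts and turns the commanded pose from where the row before left it, along the tool's axes as they then stand; what a row does not reach is not made up. A row lasts 1/8 s, in which the tool goes at most 62.5 mm and 10.7 degrees, less where a joint would pass 70% of its speed; a pose out of reach is approached as far as the arm can. A call with a gripper value outside its range is refused whole. The fingers move at their own pace and stop on an object; "squeeze" is the grip in N (left out, the last holds). Time passes only in rows, so rows that do not move let the fingers close. It gives the time, the measured TCP pose, the force, the opening and the grip force at its end, in the units of the state.
- r.get_state(): the state, without advancing time (a new reading comes with each control period).
- r.snapshot(name): name is "scene" or "top" or "wrist"; returns the picture (384x512x3 uint8, blue, green, red); there is no depth.
- r.get_calibration(name): a dict with "intrinsics" (3x3 intrinsics, pixels), "eye" and "rotation" of the camera in the world. Camera axes: x right, y up, looking along -z (the intrinsics and any distortion apply to the point x, -y, -z); pixel columns grow to the right and rows downward; lengths in m; the calibration is good to about 2 mm. A picture is of the moment at which its call begins: read the wrist's pose just before it. get_calibration takes no time and is no camera call; for the wrist camera it gives the pose at the moment of the call.
- r.finish_job(): hands the job in; it is judged then, once.
Trained networks look in the newest picture that a camera, given by its name, has taken for a name from the list of things; names that differ only in an ending like _2 or _b are one class to them, and where a whole thing is asked for, a point or a joint stands for the part that bears it (a point fixed in the world has none). Each returns a list of dicts, best first, with "confidence" (0 to 1); they miss things now and then, are a little off and sometimes report something else, mostly with a low value. They report only what shows in the picture. A call takes as long as a camera call. They do not tell look-alikes from the thing itself.
- r.look_for(camera, target): "point" ([x, y, z] in m, in world coordinates, good to about 4 mm: the middle of the surface that is visible of it).
- r.silhouettes(camera, target): "pixels" (384x512 bool, what is visible of it).
The state is a dict: "clock": time; "q": joint angles; "qd": joint speeds; "joint_torque": joint torques, N m; "tool_pos": TCP position; "eef_rot": TCP orientation; "contact_force": force on the tool from outside, world axes, zero at the start; "moment": the same for the moment, N m; "opening": opening from 0.0 (shut) to 1.0 (fully open); "finger_force": force on a finger pad.
Only numpy, scipy, OpenCV 4.12 (cv2) and the standard library are available. Lean on these libraries where they do the work, as an engineer would, in place of code of your own. Each camera call takes 0.05 s, during which the arm holds its last target. There are 200 camera calls.

## Working session

There is one attempt and no reset: what is moved stays moved. The work goes in short steps, Python scripts to look and compute and a tool call to move; the robot and the scene stay as the last step left them, time stands still between calls to the robot, and variables do not carry over. Pictures are saved under pics/ and viewed, at most 14 in all, crops included, and the job is handed in when it is done.

Besides the shell and the picture viewer there is one more tool, called in YAML: its name, and indented under it one key for each argument. play_rows: Moves the arm, as the interface text tells. Its arguments: {"type":"object","properties":{"translation":{"type":"array","items":{"type":"array","items":{"type":"number"}}},"delta_rot":{"type":"array","items":{"type":"array","items":{"type":"number"}}},"grip":{"type":"array","items":{"type":"number"}},"squeeze":{"type":"number"}},"required":["translation","delta_rot","grip"]}

```bash
mkdir -p pics; ls
python3 - <<'E'
from plant import r
import cv2,numpy as np
s=r.get_state();print(s)
for c in ("scene","top"):
    im=r.snapshot(c);cv2.imwrite(f"pics/{c}0.png",im)
    k=r.get_calibration(c);print(c,k)
    for t in ("tub","block","rack_wide","rack_fine","cover","bottle","beaker","dish"):
        print(t,[(np.round(d["point"],3).tolist(),round(d["confidence"],2)) for d in r.look_for(c,t)])
E
```

```text
pics
{'clock': 0.0, 'q': array([-1.1632042 ,  0.68998506, -0.19451038,  1.56630432,  0.1573003 ,
        0.90250694, -0.21506455]), 'qd': array([-0.00071308,  0.00038631, -0.00032852, -0.00035106, -0.00092273,
       -0.00167245, -0.0003762 ]), 'joint_torque': array([ 7.36902712e-04, -5.27553678e+01, -1.26685560e+00, -1.53424805e+01,
       -5.26647794e-02,  6.56817545e-03,  1.80722836e-04]), 'tool_pos': array([0.22807497, 0.58136198, 0.30191975]), 'eef_rot': array([ 1.85754624e-01,  9.82595745e-01, -9.00394341e-04, -1.02305288e-04]), 'contact_force': array([ 0.4156908 ,  0.03869745, -0.50263079]), 'moment': array([-0.01956718,  0.04852056, -0.00619494]), 'finger_force': 0.0, 'opening': 1.0034258716760032}
scene {'intrinsics': array([[347.5584147 ,   0.        , 242.04200651],
       [  0.        , 347.5584147 , 188.66518005],
       [  0.        ,   0.        ,   1.        ]]), 'eye': array([0.87392699, 0.52624523, 0.5210216 ]), 'rotation': array([0.1187581 , 0.42806171, 0.85953593, 0.25270077])}
tub [([0.464, 0.008, 0.016], 0.88), ([0.268, 0.287, 0.02], 0.83), ([0.28, -0.294, 0.018
[... 355 characters left out ...]
trinsics': array([[442.59188946,   0.        , 255.94857498],
       [  0.        , 442.59188946, 187.50951599],
       [  0.        ,   0.        ,   1.        ]]), 'eye': array([ 0.48111544, -0.0236242 ,  1.24421942]), 'rotation': array([-0.02624522,  0.01211337,  0.70829428, -0.70532523])}
tub [([0.26, 0.282, 0.014], 0.65), ([0.279, -0.304, 0.012], 0.65), ([0.465, -0.002, 0.013], 0.61)]
block [([0.439, 0.258, 0.047], 0.56)]
rack_wide [([0.455, -0.265, 0.043], 0.75), ([0.66, -0.129, 0.007], 0.49)]
rack_fine [([0.643, 0.154, 0.034], 0.8)]
cover [([0.66, -0.129, 0.011], 0.58)]
bottle [([0.626, 0.347, 0.055], 0.56)]
beaker [([0.596, -0.357, 0.032], 0.61)]
dish [([0.793, -0.055, 0.013], 0.54)]
```

View pics/top0.png

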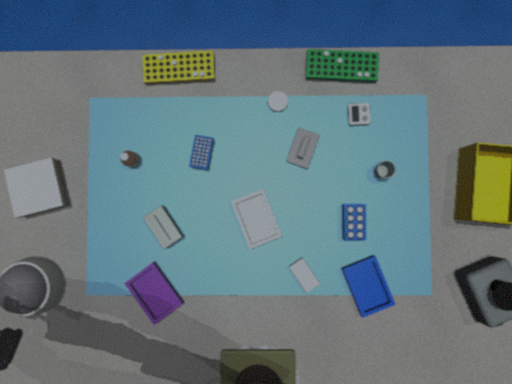

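View pics/scene0.png

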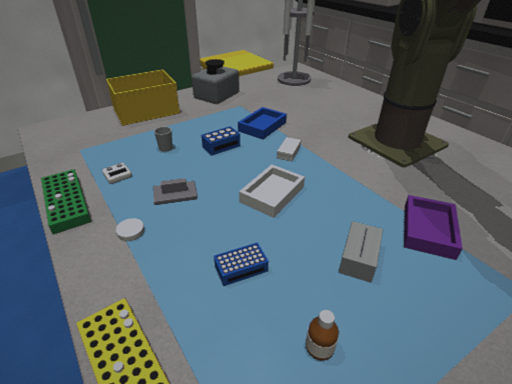

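The top view shows the tub at (257,218), block (163,227), wide rack (354,222), fine rack (202,152) and cover (303,148). The blue and purple tubs and the small white box at (304,275) are decoys. Next I fit box models to the silhouettes from both cameras.

```bash
cat > h.py <<'E'
from plant import r
import cv2,numpy as np
from scipy.optimize import minimize
from scipy.spatial.transform import Rotation as R
BOX={"tub":[(140,96,0,32)],"block":[(104,60,0,45)],"rack_wide":[(98,58,0,42)],"rack_fine":[(90,52,0,30)],"cover":[(102,64,0,12),(60,16,12,40)]}
S=4
def proj(k,P):
    p=(np.asarray(P)-k["eye"])@R.from_quat(k["rotation"]).as_matrix()
    p=p*[1,-1,-1]; q=p@k["intrinsics"].T
    return q[:,:2]/q[:,2:]
def corners(t,x,y,a,z0=0):
    out=[]
    for L,W,b,h in BOX[t]:
        c=np.array([[sx*L/2e3,sy*W/2e3,z/1e3] for sx in(-1,1) for sy in(-1,1) for z in(b,h)])
        out.append(c@R.from_euler('z',a).as_matrix().T+[x,y,z0])
    return out
def render(t,k,p,z0):
    m=np.zeros((384*S,512*S),np.uint8)
    for c in corners(t,*p,z0):
        u=proj(k,c)
        cv2.fillConvexPoly(m,cv2.convexHull(np.round((u+.5)*S*16-8).astype(np.int32)),1,shift=4)
    return cv2.resize(m.astype(np.float32),(512,384),interpolation=cv2.INTER_AREA)
def fit(t,views,x0,z0=0):
    """views: list of (calib, mask)"""
    f=lambda p:sum(np.abs(render(t,k,p,z0)-m).sum()/m.sum() for k,m in views)/len(views)
    best=None
    for a in ([x0[2]] if len(x0)>2 else np.radians(np.arange(0,180,30))):
        o=minimize(f,[x0[0],x0[1],a],method='Nelder-Mead',options=dict(initial_simplex=[[x0[0],x0[1],a],[x0[0]+.01,x0[1],a],[x0[0],x0[1]+.01,a],[x0[0],x0[1],a+.2]],xatol=1e-4,fatol=1e-4,maxiter=120))
        if best is None or o.fun<best.fun: best=o
    return best.x,best.fun
def mask(c,t,near,tol=25,z=0.03):
    """silhouette whose centroid is nearest projected world xy"""
    k=r.get_calibration(c); u=proj(k,[[near[0],near[1],z]])[0]
    b=[]
    for d in r.silhouettes(c,t):
        ys,xs=np.nonzero(d["pixels"]); b.append((np.hypot(xs.mean()-u[0],ys.mean()-u[1]),d["pixels"].astype(np.float32)))
    b=[q for q in b if q[0]<tol]
    return min(b,key=lambda q:q[0])[1] if b else None
def tool():
    s=r.get_state();return s["tool_pos"],R.from_quat(s["eef_rot"])
def delta(xyz,yaw=None):
    """shift in tool axes (mm) to reach TCP xyz; deg about tool z so tool y is perpendicular to object's x at yaw"""
    p,q=tool(); d=q.inv().apply(np.asarray(xyz)-p)*1e3
    out=[np.round(d,1).tolist()]
    if yaw is not None:
        tx=q.apply([1,0,0]); cur=np.arctan2(tx[1],tx[0])
        e=(yaw-cur+np.pi/2)%np.pi-np.pi/2
        out.append(("rz",round(-np.degrees(e),1)))
    out.append(("z-axis",np.round(q.apply([0,0,1]),3).tolist()))
    return out
E
cat > m.py <<'E'
from h import *
I=dict(tub=(.465,0),block=(.445,.26),rack_wide=(.455,-.265),rack_fine=(.645,.155),cover=(.66,-.125))
for c in("scene","top"): r.snapshot(c)
for t,p in I.items():
    V=[(c,r.get_calibration(c),mask(c,t,p)) for c in("top","scene")]
    V=[v for v in V if v[2] is not None]
    for v in V:
        x,e=fit(t,[v[1:]],p);print(t,v[0],np.round(x[:2],4),round(np.degrees(x[2])%180,1),round(e,3))
    if len(V)>1:
        x,e=fit(t,[v[1:] for v in V],p);print(t,"both",np.round(x[:2],4),round(np.degrees(x[2])%180,1),round(e,3))
    if t=="block":print(delta([x[0],x[1],.3],x[2]))
E
time python3 m.py
```

```text
tub top [0.462  0.0012] 21.0 0.034
tub scene [0.4616 0.0035] 22.5 0.055
tub both [0.4618 0.0019] 20.9 0.048
block top [0.4407 0.2579] 33.7 0.043
block scene [0.4413 0.2588] 33.6 0.046
block both [0.4409 0.2584] 33.6 0.045
[[-316.1, -223.4, 2.7], ('rz', np.float64(-55.0)), ('z-axis', [0.0, -0.0, -1.0])]
rack_wide top [ 0.4517 -0.2654] 179.4 0.036
rack_wide scene [ 0.4526 -0.2632] 1.1 0.051
rack_wide both [ 0.4517 -0.2652] 179.4 0.05
rack_fine top [0.6481 0.1542] 169.3 0.05
rack_fine scene [0.6477 0.1545] 169.4 0.03
rack_fine both [0.6477 0.1545] 169.3 0.041
cover top [ 0.6591 -0.1279] 159.0 0.105
cover scene [ 0.6571 -0.1279] 157.9 0.169
cover both [ 0.659  -0.1286] 159.2 0.138
real	1m18.313s
user	1m21.436s
sys	0m19.396s
```

play_rows:
  translation:
    - [-0.04,-0.028,0]
    - [-0.04,-0.028,0]
    - [-0.04,-0.028,0]
    - [-0.04,-0.028,0]
    - [-0.04,-0.028,0]
    - [-0.04,-0.028,0]
    - [-0.04,-0.028,0]
    - [-0.036,-0.027,0]
    - [0,0,0.01]
    - [0,0,0.01]
    - [0,0,0.01]
    - [0,0,0.01]
    - [0,0,0.01]
    - [0,0,0]
    - [0,0,0]
  delta_rot:
    - [0,0,0]
    - [0,0,0]
    - [0,0,0]
    - [0,0,0]
    - [0,0,0]
    - [0,0,0]
    - [0,0,0]
    - [0,0,0]
    - [0,0,-10]
    - [0,0,-10]
    - [0,0,-10]
    - [0,0,-10]
    - [0,0,-10]
    - [0,0,-5]
    - [0,0,0]
  grip: [1,1,1,1,1,1,1,1,1,1,1,1,1,1,1]
  squeeze: 60

```text
clock: 3.38
tool_pos: [0.4411, 0.2588, 0.2527]
eef_rot: [-0.288, 0.958, 0.0, -0.0]
contact_force: [0.4, -0.1, 0.1]
opening: 1.003
finger_force: 0.0
```

```bash
cat > w.py <<'E'
import sys
from h import *
# usage: w.py target x y yawdeg z0 tcpz [pic]
t,x,y,a,z0,tz=sys.argv[1],*map(float,sys.argv[2:7])
im=r.snapshot("wrist"); k=r.get_calibration("wrist")
if len(sys.argv)>7: cv2.imwrite("pics/"+sys.argv[7],im)
m=mask("wrist",t,(x,y),120)
print(r.get_state()["clock"],np.round(r.get_state()["tool_pos"],4))
p=[x,y,np.radians(a)]
if m is not None:
    p,e=fit(t,[(k,m)],p,z0);print("fit",np.round(p[:2],4),np.degrees(p[2]).round(2)%180,round(e,3),"px",m.sum(), "edge",m[0].any(),m[-1].any(),m[:,0].any(),m[:,-1].any())
print(delta([p[0],p[1],tz],p[2]))
E
python3 w.py block .441 .2585 33.6 0 .088 w1.png
```

```text
3.475 [0.4411 0.2589 0.2529]
fit [0.44   0.2572] 34.02 0.027 px 8050.0 edge False False False False
[[2.0, -0.8, 164.9], ('rz', np.float64(-0.5)), ('z-axis', [0.0, 0.0, -1.0])]
```

View pics/w1.png

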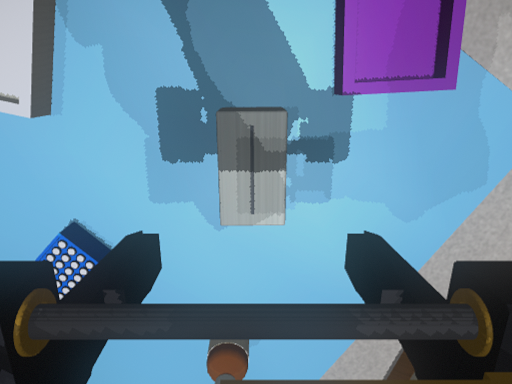

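The picture shows the block at (252,166), aligned and centred between the fingers. Descending to grasp.

play_rows:
  translation:
    - [0.001,-0.0005,0.035]
    - [0.001,0,0.04]
    - [0,0,0.04]
    - [0,0,0.03]
    - [0,0,0.02]
    - [0,0,0]
    - [0,0,0]
    - [0,0,0]
    - [0,0,0]
    - [0,0,0]
    - [0,0,0]
    - [0,0,0]
    - [0,0,-0.01]
    - [0,0,-0.03]
    - [0,0,-0.04]
    - [0,0,-0.04]
    - [0,0,0]
  delta_rot:
    - [0,0,-0.5]
    - [0,0,0]
    - [0,0,0]
    - [0,0,0]
    - [0,0,0]
    - [0,0,0]
    - [0,0,0]
    - [0,0,0]
    - [0,0,0]
    - [0,0,0]
    - [0,0,0]
    - [0,0,0]
    - [0,0,0]
    - [0,0,0]
    - [0,0,0]
    - [0,0,0]
    - [0,0,0]
  grip: [1,1,1,1,1,1,-1,-1,-1,-1,-1,-1,-1,-1,-1,-1,-1]
  squeeze: 60

```text
clock: 5.6
tool_pos: [0.4404, 0.2578, 0.2099]
eef_rot: [-0.293, 0.956, 0.001, 0.002]
contact_force: [0.8, 0.0, -6.4]
opening: 0.675
finger_force: 60.0
```

```bash
cat > t.py <<'E'
import sys
from h import *
print(r.get_state()["clock"],np.round(r.get_state()["tool_pos"],4),delta(list(map(float,sys.argv[1:4])),np.radians(float(sys.argv[4]))))
E
python3 t.py .462 .0015 .21 21
```

```text
5.6 [0.4404 0.2578 0.2099] [[125.6, -224.5, -0.8], ('rz', np.float64(13.0)), ('z-axis', [0.004, 0.003, -1.0])]
```

play_rows:
  translation:
    - [0.008,-0.0145,0]
    - [0.015,-0.027,0]
    - [0.02,-0.035,0]
    - [0.02,-0.036,0]
    - [0.02,-0.036,0]
    - [0.02,-0.035,0]
    - [0.015,-0.027,0]
    - [0.0076,-0.014,0]
    - [0,0,0]
    - [0,0,0]
    - [0,0,0]
    - [0,0,0]
  delta_rot:
    - [0,0,0]
    - [0,0,0]
    - [0,0,0]
    - [0,0,0]
    - [0,0,0]
    - [0,0,0]
    - [0,0,0]
    - [0,0,0]
    - [0,0,7]
    - [0,0,6]
    - [0,0,0]
    - [0,0,0]
  grip: [-1,-1,-1,-1,-1,-1,-1,-1,-1,-1,-1,-1]

```text
clock: 7.1
tool_pos: [0.4605, 0.0004, 0.2069]
eef_rot: [-0.184, 0.983, -0.0, -0.001]
contact_force: [-0.1, 0.4, -5.0]
opening: 0.675
finger_force: 60.0
```

```bash
cat > p.py <<'E'
# held object vs tub with wrist camera: p.py pic
import sys
from h import *
im=r.snapshot("wrist"); k=r.get_calibration("wrist"); cv2.imwrite("pics/"+sys.argv[1],im)
print(r.get_state()["clock"],np.round(r.get_state()["tool_pos"],4),np.round(r.get_state()["contact_force"],1))
# overlay tub model rim (outer+inner) at measured pose
x,y,a=float(sys.argv[2]),float(sys.argv[3]),np.radians(float(sys.argv[4]))
for L,W in((140,96),(120,76)):
    c=np.array([[sx*L/2e3,sy*W/2e3,.032] for sx,sy in((-1,-1),(1,-1),(1,1),(-1,1))])@R.from_euler('z',a).as_matrix().T+[x,y,0]
    cv2.polylines(im,[np.round(proj(k,c)*16).astype(np.int32)],True,(0,0,255),1,cv2.LINE_AA,4)
cv2.imwrite("pics/o_"+sys.argv[1],im)
print(delta([x,y,.1],a))
E
python3 p.py w2.png .462 .0017 21
```

```text
7.15 [0.4607 0.0006 0.2071] [ 0.4  0.  -5.5]
[[-1.8, 0.5, 107.1], ('rz', np.float64(0.2)), ('z-axis', [-0.002, -0.0, -1.0])]
```

View pics/o_w2.png

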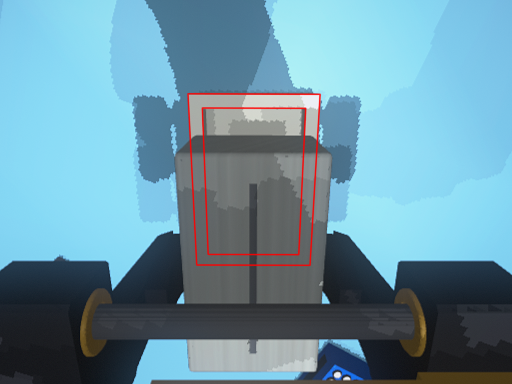

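Overlay matches the tub rim and the block sits squarely over it. Lowering.

play_rows:
  translation:
    - [-0.001,0.0005,0.02]
    - [-0.0008,0,0.03]
    - [0,0,0.025]
    - [0,0,0.014]
    - [0,0,0.006]
    - [0,0,0.003]
    - [0,0,0.003]
    - [0,0,0.002]
    - [0,0,0.002]
    - [0,0,0]
  delta_rot:
    - [0,0,0.2]
    - [0,0,0]
    - [0,0,0]
    - [0,0,0]
    - [0,0,0]
    - [0,0,0]
    - [0,0,0]
    - [0,0,0]
    - [0,0,0]
    - [0,0,0]
  grip: [-1,-1,-1,-1,-1,-1,-1,-1,-1,-1]

```text
clock: 8.4
tool_pos: [0.4629, 0.0022, 0.1027]
eef_rot: [-0.181, 0.983, 0.0, 0.0]
contact_force: [-0.4, -1.2, -6.2]
opening: 0.678
finger_force: 60.0
```

```bash
python3 t.py .462 .0017 .1 21; python3 -c "
from h import *
print(r.get_state()['contact_force'])"
```

```text
8.4 [0.4629 0.0022 0.1027] [[1.0, -0.1, 2.7], ('rz', np.float64(-0.1)), ('z-axis', [0.0, 0.0, -1.0])]
[-0.40764226 -1.17232189 -6.1840022 ]
```

play_rows:
  translation:
    - [0.0008,0,0.001]
    - [0,0,0.001]
    - [0,0,0.001]
    - [0,0,0]
  delta_rot:
    - [0,0,0]
    - [0,0,0]
    - [0,0,0]
    - [0,0,0]
  grip: [-1,-1,-1,-1]

```text
clock: 8.9
tool_pos: [0.462, 0.0018, 0.1004]
eef_rot: [-0.181, 0.983, -0.0, 0.0]
contact_force: [-1.4, 0.4, 5.7]
opening: 0.679
finger_force: 60.0
```

Contact is made, so I release and lift, then head for the wide rack.

play_rows:
  translation:
    - [0,0,0]
    - [0,0,0]
    - [0,0,0]
    - [0,0,0]
    - [0,0,-0.02]
    - [0,0,-0.05]
    - [0,0,-0.05]
    - [0,0,0]
  delta_rot:
    - [0,0,0]
    - [0,0,0]
    - [0,0,0]
    - [0,0,0]
    - [0,0,0]
    - [0,0,0]
    - [0,0,0]
    - [0,0,0]
  grip: [1,1,1,1,1,1,1,1]
  squeeze: 20

```text
clock: 9.9
tool_pos: [0.4636, 0.0019, 0.2225]
eef_rot: [-0.181, 0.984, 0.0, 0.003]
contact_force: [0.1, 0.7, -0.3]
opening: 1.002
finger_force: 0.0
```

```bash
python3 w.py block .462 .0017 21 .012 .1 w3.png; python3 t.py .4517 -.2652 .2 179.6
```

```text
10.0 [0.462  0.0014 0.2197]
fit [0.4605 0.0015] 20.87 0.042 px 10658.0 edge False False False False
[[1.4, 0.7, 119.7], ('rz', np.float64(-0.0)), ('z-axis', [0.001, -0.0, -1.0])]
10.0 [0.462  0.0014 0.2197] [[104.5, -245.5, 19.8], ('rz', np.float64(21.2)), ('z-axis', [0.001, -0.0, -1.0])]
```

View pics/w3.png

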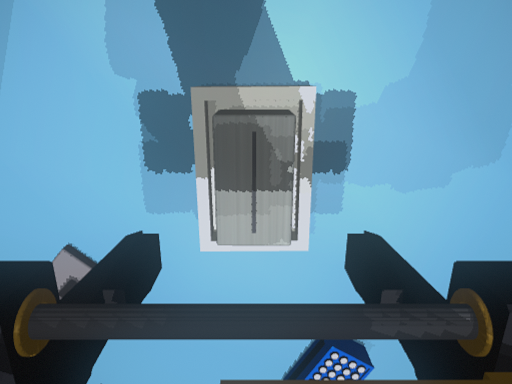

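The block lies flat and centred in the tub at about (254,178). Now to the wide rack.

play_rows:
  translation:
    - [0.015,-0.035,0]
    - [0.018,-0.042,0]
    - [0.018,-0.042,0]
    - [0.018,-0.042,0]
    - [0.018,-0.042,0]
    - [0.0175,-0.042,0]
    - [0,0,0]
    - [0,0,0]
    - [0,0,0]
  delta_rot:
    - [0,0,0]
    - [0,0,0]
    - [0,0,0]
    - [0,0,0]
    - [0,0,0]
    - [0,0,0]
    - [0,0,10.5]
    - [0,0,10.5]
    - [0,0,0]
  grip: [1,1,1,1,1,1,1,1,1]

```text
clock: 11.12
tool_pos: [0.4511, -0.264, 0.2181]
eef_rot: [-0.0, 1.0, 0.0, -0.002]
contact_force: [-0.2, -0.6, 0.0]
opening: 1.0
finger_force: 0.0
```

```bash
python3 w.py rack_wide .4517 -.2652 179.6 0 .078 w4.png
```

```text
11.225 [ 0.4514 -0.2638  0.2186]
fit [ 0.4524 -0.2651] 179.99 0.018 px 9108.0 edge False False False False
[[-1.2, -1.3, 140.6], ('rz', np.float64(0.1)), ('z-axis', [-0.002, 0.001, -1.0])]
```

View pics/w4.png

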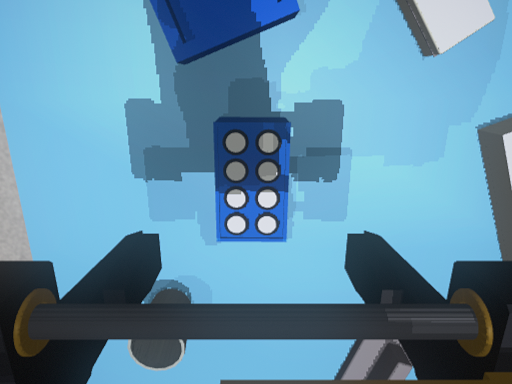

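play_rows:
  translation:
    - [-0.001,-0.001,0.03]
    - [0,0,0.04]
    - [0,0,0.035]
    - [0,0,0.025]
    - [0,0,0.01]
    - [0,0,0]
    - [0,0,0]
    - [0,0,0]
    - [0,0,0]
    - [0,0,0]
    - [0,0,0]
    - [0,0,-0.02]
    - [0,0,-0.04]
    - [0,0,-0.05]
    - [0,0,-0.04]
    - [0,0,0]
  delta_rot:
    - [0,0,0]
    - [0,0,0]
    - [0,0,0]
    - [0,0,0]
    - [0,0,0]
    - [0,0,0]
    - [0,0,0]
    - [0,0,0]
    - [0,0,0]
    - [0,0,0]
    - [0,0,0]
    - [0,0,0]
    - [0,0,0]
    - [0,0,0]
    - [0,0,0]
    - [0,0,0]
  grip: [1,1,1,1,1,1,-1,-1,-1,-1,-1,-1,-1,-1,-1,-1]
  squeeze: 20

```text
clock: 13.22
tool_pos: [0.4539, -0.2659, 0.232]
eef_rot: [0.001, 1.0, -0.001, 0.002]
contact_force: [0.1, -0.3, -2.4]
opening: 0.655
finger_force: 20.0
```

```bash
python3 t.py .4617 .0017 .22 21
```

```text
13.225 [ 0.4539 -0.2659  0.232 ] [[-7.0, 267.6, 11.5], ('rz', np.float64(-21.1)), ('z-axis', [0.005, -0.002, -1.0])]
```

play_rows:
  translation:
    - [-0.001,0.02,0]
    - [-0.001,0.035,0]
    - [-0.001,0.045,0]
    - [-0.001,0.05,0]
    - [-0.001,0.045,0]
    - [-0.001,0.04,0]
    - [-0.001,0.025,0]
    - [0,0.0076,0]
    - [0,0,0]
    - [0,0,0]
    - [0,0,0]
    - [0,0,0]
  delta_rot:
    - [0,0,0]
    - [0,0,0]
    - [0,0,0]
    - [0,0,0]
    - [0,0,0]
    - [0,0,0]
    - [0,0,0]
    - [0,0,0]
    - [0,0,-10.5]
    - [0,0,-10.5]
    - [0,0,0]
    - [0,0,0]
  grip: [-1,-1,-1,-1,-1,-1,-1,-1,-1,-1,-1,-1]

```text
clock: 14.72
tool_pos: [0.4601, 0.0014, 0.2293]
eef_rot: [-0.179, 0.984, -0.0, -0.001]
contact_force: [0.1, 0.1, -0.8]
opening: 0.658
finger_force: 20.0
```

```bash
python3 t.py .4617 .0017 .137 21
```

```text
14.725 [0.4601 0.0014 0.2293] [[-1.7, -0.3, 92.3], ('rz', np.float64(-0.4)), ('z-axis', [-0.001, -0.0, -1.0])]
```

play_rows:
  translation:
    - [-0.001,0,0.02]
    - [0,0,0.03]
    - [0,0,0.025]
    - [0,0,0.01]
    - [0,0,0.004]
    - [0,0,0.002]
    - [0,0,0]
    - [0,0,0]
  delta_rot:
    - [0,0,-0.3]
    - [0,0,0]
    - [0,0,0]
    - [0,0,0]
    - [0,0,0]
    - [0,0,0]
    - [0,0,0]
    - [0,0,0]
  grip: [-1,-1,-1,-1,-1,-1,-1,-1]

```text
clock: 15.72
tool_pos: [0.4616, 0.0026, 0.1391]
eef_rot: [-0.184, 0.983, 0.0, 0.0]
contact_force: [-0.2, 0.3, -2.7]
opening: 0.657
finger_force: 20.0
```

```bash
python3 t.py .4617 .0017 .135 21
```

```text
15.725 [0.4616 0.0026 0.1391] [[0.2, -0.9, 4.1], ('rz', np.float64(0.2)), ('z-axis', [0.001, 0.0, -1.0])]
```

play_rows:
  translation:
    - [0,-0.0007,0.0015]
    - [0,0,0.001]
    - [0,0,0.001]
    - [0,0,0.0005]
    - [0,0,0]
  delta_rot:
    - [0,0,0]
    - [0,0,0]
    - [0,0,0]
    - [0,0,0]
    - [0,0,0]
  grip: [-1,-1,-1,-1,-1]

```text
clock: 16.35
tool_pos: [0.4616, 0.0019, 0.137]
eef_rot: [-0.184, 0.983, -0.001, 0.001]
contact_force: [-4.1, -0.7, 29.8]
opening: 0.657
finger_force: 20.0
```

play_rows:
  translation:
    - [0,0,-0.001]
    - [0,0,0]
    - [0,0,0]
    - [0,0,0]
    - [0,0,0]
    - [0,0,-0.01]
    - [0,0,-0.04]
    - [0,0,-0.05]
    - [0,0,0]
    - [0,0,0]
  delta_rot:
    - [0,0,0]
    - [0,0,0]
    - [0,0,0]
    - [0,0,0]
    - [0,0,0]
    - [0,0,0]
    - [0,0,0]
    - [0,0,0]
    - [0,0,0]
    - [0,0,0]
  grip: [-1,1,1,1,1,1,1,1,1,1]
  squeeze: 20

```text
clock: 17.6
tool_pos: [0.4612, 0.0016, 0.2358]
eef_rot: [-0.184, 0.983, -0.0, -0.0]
contact_force: [0.2, -0.1, 0.2]
opening: 1.002
finger_force: 0.0
```

```bash
python3 w.py rack_wide .4617 .0017 21 .057 .1 w5.png; python3 t.py .648 .1545 .24 169.3
```

```text
17.7 [0.4609 0.0017 0.2349]
fit [0.4599 0.0013] 21.01 0.021 px 12246.0 edge False False False False
[[0.8, -0.0, 134.9], ('rz', np.float64(0.2)), ('z-axis', [-0.002, -0.0, -1.0])]
17.7 [0.4609 0.0017 0.2349] [[-229.7, 74.9, -5.6], ('rz', np.float64(31.9)), ('z-axis', [-0.002, -0.0, -1.0])]
```

View pics/w5.png

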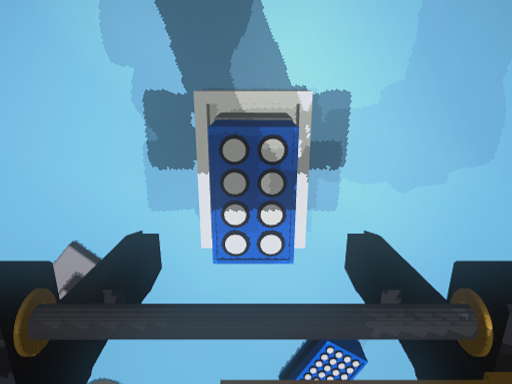

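The wide rack stands squarely on the block at (253,190). Now to the fine rack.

play_rows:
  translation:
    - [-0.035,0.0115,0]
    - [-0.04,0.013,0]
    - [-0.04,0.013,0]
    - [-0.04,0.013,0]
    - [-0.04,0.013,0]
    - [-0.035,0.0114,0]
    - [0,0,0.005]
    - [0,0,0.005]
    - [0,0,0.005]
    - [0,0,0]
    - [0,0,0]
  delta_rot:
    - [0,0,0]
    - [0,0,0]
    - [0,0,0]
    - [0,0,0]
    - [0,0,0]
    - [0,0,0]
    - [0,0,10.6]
    - [0,0,10.6]
    - [0,0,10.6]
    - [0,0,0]
    - [0,0,0]
  grip: [1,1,1,1,1,1,1,1,1,1,1]

```text
clock: 19.08
tool_pos: [0.6486, 0.1551, 0.22]
eef_rot: [0.091, 0.996, -0.0, -0.001]
contact_force: [-0.7, 0.1, 0.0]
opening: 1.001
finger_force: 0.0
```

```bash
python3 w.py rack_fine .648 .1545 169.3 0 .074 w6.png
```

```text
19.175 [0.6489 0.155  0.2205]
fit [0.6478 0.1539] 169.35 0.016 px 6927.0 edge False False False False
[[0.8, -1.2, 146.5], ('rz', np.float64(0.1)), ('z-axis', [-0.0, 0.0, -1.0])]
```

play_rows:
  translation:
    - [0.0007,-0.001,0.03]
    - [0,0,0.04]
    - [0,0,0.04]
    - [0,0,0.026]
    - [0,0,0.01]
    - [0,0,0]
    - [0,0,0]
    - [0,0,0]
    - [0,0,0]
    - [0,0,0]
    - [0,0,0]
    - [0,0,0]
    - [0,0,-0.02]
    - [0,0,-0.04]
    - [0,0,-0.05]
    - [0,0,-0.05]
    - [0,0,-0.02]
    - [0,0,0]
  delta_rot:
    - [0,0,0]
    - [0,0,0]
    - [0,0,0]
    - [0,0,0]
    - [0,0,0]
    - [0,0,0]
    - [0,0,0]
    - [0,0,0]
    - [0,0,0]
    - [0,0,0]
    - [0,0,0]
    - [0,0,0]
    - [0,0,0]
    - [0,0,0]
    - [0,0,0]
    - [0,0,0]
    - [0,0,0]
    - [0,0,0]
  grip: [1,1,1,1,1,1,-1,-1,-1,-1,-1,-1,-1,-1,-1,-1,-1,-1]
  squeeze: 20

```text
clock: 21.42
tool_pos: [0.6488, 0.1544, 0.2574]
eef_rot: [0.093, 0.996, 0.001, 0.002]
contact_force: [-0.3, -0.2, -1.7]
opening: 0.589
finger_force: 20.0
```

```bash
python3 t.py .4612 .0017 .25 21
```

```text
21.425 [0.6488 0.1544 0.2574] [[156.2, -184.7, 6.4], ('rz', np.float64(-31.6)), ('z-axis', [0.004, 0.001, -1.0])]
```

play_rows:
  translation:
    - [0.012,-0.0147,0]
    - [0.02,-0.0235,0]
    - [0.026,-0.031,0]
    - [0.03,-0.0355,0]
    - [0.028,-0.033,0]
    - [0.022,-0.026,0]
    - [0.013,-0.015,0]
    - [0.005,-0.006,0]
    - [0,0,0]
    - [0,0,0]
    - [0,0,0]
    - [0,0,0]
    - [0,0,0]
  delta_rot:
    - [0,0,0]
    - [0,0,0]
    - [0,0,0]
    - [0,0,0]
    - [0,0,0]
    - [0,0,0]
    - [0,0,0]
    - [0,0,0]
    - [0,0,-10.5]
    - [0,0,-10.5]
    - [0,0,-10.5]
    - [0,0,0]
    - [0,0,0]
  grip: [-1,-1,-1,-1,-1,-1,-1,-1,-1,-1,-1,-1,-1]

```text
clock: 23.05
tool_pos: [0.4609, 0.0015, 0.2545]
eef_rot: [-0.18, 0.984, 0.0, -0.0]
contact_force: [0.3, 0.0, -1.8]
opening: 0.583
finger_force: 20.0
```

```bash
python3 t.py .4612 .0017 .175 21
```

```text
23.05 [0.4609 0.0015 0.2545] [[-0.4, 0.0, 79.5], ('rz', np.float64(-0.3)), ('z-axis', [-0.0, 0.0, -1.0])]
```

play_rows:
  translation:
    - [-0.0003,0,0.018]
    - [0,0,0.028]
    - [0,0,0.02]
    - [0,0,0.007]
    - [0,0,0.002]
    - [0,0,0]
    - [0,0,0.001]
    - [0,0,0]
  delta_rot:
    - [0,0,-0.3]
    - [0,0,0]
    - [0,0,0]
    - [0,0,0]
    - [0,0,0]
    - [0,0,0]
    - [0,0,0]
    - [0,0,0]
  grip: [-1,-1,-1,-1,-1,-1,-1,-1]

```text
clock: 24.05
tool_pos: [0.4612, 0.0013, 0.179]
eef_rot: [-0.184, 0.983, -0.0, 0.0]
contact_force: [0.2, -0.7, -1.2]
opening: 0.587
finger_force: 20.0
```

```bash
python3 t.py .4612 .0017 .175 21
```

```text
24.05 [0.4612 0.0013 0.179 ] [[-0.2, 0.3, 4.0], ('rz', np.float64(0.2)), ('z-axis', [0.001, 0.0, -1.0])]
```

play_rows:
  translation:
    - [0,0,0.001]
    - [0,0,0.001]
    - [0,0,0.0005]
    - [0,0,0]
  delta_rot:
    - [0,0,0]
    - [0,0,0]
    - [0,0,0]
    - [0,0,0]
  grip: [-1,-1,-1,-1]

```text
clock: 24.55
tool_pos: [0.461, 0.0014, 0.1761]
eef_rot: [-0.184, 0.983, 0.0, -0.0]
contact_force: [-0.6, -0.7, -1.1]
opening: 0.587
finger_force: 20.0
```

play_rows:
  translation:
    - [0,0,0.0007]
    - [0,0,0.0007]
    - [0,0,0]
  delta_rot:
    - [0,0,0]
    - [0,0,0]
    - [0,0,0]
  grip: [-1,-1,-1]

```text
clock: 24.92
tool_pos: [0.461, 0.0014, 0.1747]
eef_rot: [-0.184, 0.983, 0.0, -0.0]
contact_force: [-0.1, 0.6, -1.7]
opening: 0.588
finger_force: 20.0
```

play_rows:
  translation:
    - [0,0,0.0006]
    - [0,0,0.0006]
    - [0,0,0]
  delta_rot:
    - [0,0,0]
    - [0,0,0]
    - [0,0,0]
  grip: [-1,-1,-1]

```text
clock: 25.3
tool_pos: [0.461, 0.0014, 0.174]
eef_rot: [-0.184, 0.983, -0.0, 0.0]
contact_force: [-1.1, -0.3, 5.7]
opening: 0.586
finger_force: 20.0
```

Contact at the expected height; release and lift.

play_rows:
  translation:
    - [0,0,0]
    - [0,0,0]
    - [0,0,0]
    - [0,0,0]
    - [0,0,-0.01]
    - [0,0,-0.04]
    - [0,0,-0.05]
    - [0,0,0]
    - [0,0,0]
  delta_rot:
    - [0,0,0]
    - [0,0,0]
    - [0,0,0]
    - [0,0,0]
    - [0,0,0]
    - [0,0,0]
    - [0,0,0]
    - [0,0,0]
    - [0,0,0]
  grip: [1,1,1,1,1,1,1,1,1]

```text
clock: 26.42
tool_pos: [0.4606, 0.001, 0.2737]
eef_rot: [-0.184, 0.983, -0.0, -0.0]
contact_force: [0.3, 0.3, 0.5]
opening: 1.001
finger_force: 0.0
```

```bash
python3 w.py rack_fine .4605 .0015 21 .099 .1 w7.png; python3 t.py .659 -.1283 .24 159
```

```text
26.525 [0.4603 0.0011 0.2728]
fit [0.4598 0.0011] 21.25 0.011 px 9556.0 edge False False False False
[[-0.0, 0.1, 172.8], ('rz', np.float64(-0.1)), ('z-axis', [-0.002, -0.0, -1.0])]
26.525 [0.4603 0.0011 0.2728] [[-138.6, -192.5, 32.4], ('rz', np.float64(42.2)), ('z-axis', [-0.002, -0.0, -1.0])]
```

View pics/w7.png

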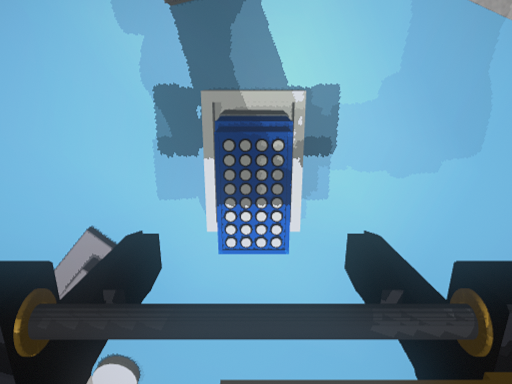

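The fine rack stands centred on the wide rack at (254,192). Now to the cover.

play_rows:
  translation:
    - [-0.018,-0.025,0]
    - [-0.025,-0.035,0]
    - [-0.025,-0.035,0]
    - [-0.025,-0.035,0]
    - [-0.025,-0.035,0]
    - [-0.0205,-0.0275,0]
    - [0,0,0.01]
    - [0,0,0.01]
    - [0,0,0.01]
    - [0,0,0.01]
    - [0,0,0]
    - [0,0,0]
  delta_rot:
    - [0,0,0]
    - [0,0,0]
    - [0,0,0]
    - [0,0,0]
    - [0,0,0]
    - [0,0,0]
    - [0,0,10.5]
    - [0,0,10.5]
    - [0,0,10.5]
    - [0,0,10.5]
    - [0,0,0]
    - [0,0,0]
  grip: [1,1,1,1,1,1,1,1,1,1,1,1]

```text
clock: 28.02
tool_pos: [0.6596, -0.1278, 0.2331]
eef_rot: [0.179, 0.984, -0.0, -0.001]
contact_force: [-0.4, -0.6, 0.2]
opening: 1.001
finger_force: 0.0
```

```bash
python3 w.py cover .659 -.1285 159 0 .08 w8.png
```

```text
28.125 [ 0.6598 -0.128   0.2337]
fit [ 0.6589 -0.129 ] 159.68 0.018 px 7609.0 edge False False False False
[[0.5, -1.3, 153.7], ('rz', np.float64(-0.4)), ('z-axis', [0.0, 0.0, -1.0])]
```

View pics/w8.png

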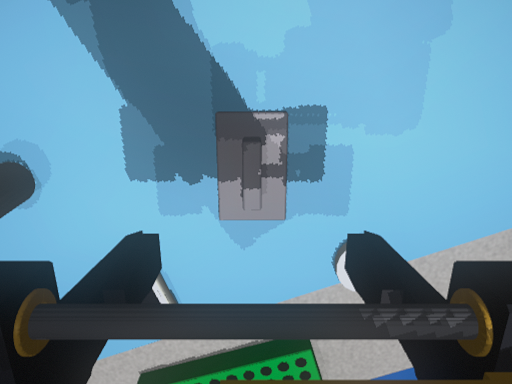

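The cover lies at (252,165) with its handle on the fingers' centre line.

play_rows:
  translation:
    - [0.0005,-0.001,0.03]
    - [0,0,0.04]
    - [0,0,0.04]
    - [0,0,0.03]
    - [0,0,0.013]
    - [0,0,0]
    - [0,0,0]
    - [0,0,0]
    - [0,0,0]
    - [0,0,0]
    - [0,0,0]
    - [0,0,0]
    - [0,0,0]
    - [0,0,0]
  delta_rot:
    - [0,0,-0.4]
    - [0,0,0]
    - [0,0,0]
    - [0,0,0]
    - [0,0,0]
    - [0,0,0]
    - [0,0,0]
    - [0,0,0]
    - [0,0,0]
    - [0,0,0]
    - [0,0,0]
    - [0,0,0]
    - [0,0,0]
    - [0,0,0]
  grip: [1,1,1,1,1,1,-1,-1,-1,-1,-1,-1,-1,-1]
  squeeze: 20

```text
clock: 29.88
tool_pos: [0.6589, -0.1287, 0.0805]
eef_rot: [0.177, 0.984, 0.0, -0.0]
contact_force: [0.5, -0.5, 0.5]
opening: 0.177
finger_force: 20.0
```

play_rows:
  translation:
    - [0,0,-0.02]
    - [0,0,-0.04]
    - [0,0,-0.05]
    - [0,0,-0.05]
    - [0,0,-0.03]
    - [0,0,0]
    - [0,0,0]
  delta_rot:
    - [0,0,0]
    - [0,0,0]
    - [0,0,0]
    - [0,0,0]
    - [0,0,0]
    - [0,0,0]
    - [0,0,0]
  grip: [-1,-1,-1,-1,-1,-1,-1]

```text
clock: 30.75
tool_pos: [0.6581, -0.1289, 0.27]
eef_rot: [0.177, 0.984, -0.0, -0.001]
contact_force: [0.0, -0.0, -1.0]
opening: 0.175
finger_force: 20.0
```

```bash
python3 t.py .461 .0014 .27 21
```

```text
30.75 [ 0.6581 -0.1289  0.27  ] [[230.2, 53.4, 0.3], ('rz', np.float64(-41.4)), ('z-axis', [-0.002, -0.0, -1.0])]
```

play_rows:
  translation:
    - [0.015,0.0035,0]
    - [0.03,0.007,0]
    - [0.04,0.0093,0]
    - [0.045,0.0104,0]
    - [0.042,0.0097,0]
    - [0.033,0.0077,0]
    - [0.018,0.0042,0]
    - [0.0072,0.0016,0]
    - [0,0,0]
    - [0,0,0]
    - [0,0,0]
    - [0,0,0]
    - [0,0,0]
    - [0,0,0]
  delta_rot:
    - [0,0,0]
    - [0,0,0]
    - [0,0,0]
    - [0,0,0]
    - [0,0,0]
    - [0,0,0]
    - [0,0,0]
    - [0,0,0]
    - [0,0,-10.4]
    - [0,0,-10.4]
    - [0,0,-10.3]
    - [0,0,-10.3]
    - [0,0,0]
    - [0,0,0]
  grip: [-1,-1,-1,-1,-1,-1,-1,-1,-1,-1,-1,-1,-1,-1]

```text
clock: 32.5
tool_pos: [0.4619, 0.0012, 0.2702]
eef_rot: [-0.18, 0.984, 0.0, -0.0]
contact_force: [-0.3, -0.3, -0.6]
opening: 0.18
finger_force: 20.0
```

```bash
python3 t.py .461 .0014 .212 21
```

```text
32.5 [0.4619 0.0012 0.2702] [[0.7, 0.4, 58.2], ('rz', np.float64(-0.2)), ('z-axis', [-0.001, 0.0, -1.0])]
```

play_rows:
  translation:
    - [0.0006,0.0003,0.015]
    - [0,0,0.02]
    - [0,0,0.014]
    - [0,0,0.006]
    - [0,0,0.002]
    - [0,0,0]
    - [0,0,0.0007]
    - [0,0,0.0007]
    - [0,0,0]
  delta_rot:
    - [0,0,-0.3]
    - [0,0,0]
    - [0,0,0]
    - [0,0,0]
    - [0,0,0]
    - [0,0,0]
    - [0,0,0]
    - [0,0,0]
    - [0,0,0]
  grip: [-1,-1,-1,-1,-1,-1,-1,-1,-1]

```text
clock: 33.62
tool_pos: [0.4611, 0.0016, 0.2123]
eef_rot: [-0.185, 0.983, 0.0, 0.0]
contact_force: [-0.0, 0.7, -0.9]
opening: 0.183
finger_force: 20.0
```

play_rows:
  translation:
    - [0,0,0.0007]
    - [0,0,0.0007]
    - [0,0,0]
  delta_rot:
    - [0,0,0]
    - [0,0,0]
    - [0,0,0]
  grip: [-1,-1,-1]

```text
clock: 34.0
tool_pos: [0.4611, 0.0016, 0.2107]
eef_rot: [-0.185, 0.983, 0.0, -0.0]
contact_force: [0.1, -0.1, -1.7]
opening: 0.18
finger_force: 20.0
```

play_rows:
  translation:
    - [0,0,0.0006]
    - [0,0,0.0006]
    - [0,0,0]
  delta_rot:
    - [0,0,0]
    - [0,0,0]
    - [0,0,0]
  grip: [-1,-1,-1]

```text
clock: 34.38
tool_pos: [0.4611, 0.0016, 0.2095]
eef_rot: [-0.185, 0.983, 0.0, -0.0]
contact_force: [0.5, 1.0, -1.1]
opening: 0.177
finger_force: 20.0
```

play_rows:
  translation:
    - [0,0,0.0006]
    - [0,0,0]
  delta_rot:
    - [0,0,0]
    - [0,0,0]
  grip: [-1,-1]

```text
clock: 34.62
tool_pos: [0.4611, 0.0017, 0.2094]
eef_rot: [-0.185, 0.983, -0.0, 0.0]
contact_force: [-1.1, 0.5, 4.5]
opening: 0.18
finger_force: 20.0
```

Contact; release, lift, and check.

play_rows:
  translation:
    - [0,0,0]
    - [0,0,0]
    - [0,0,0]
    - [0,0,0]
    - [0,0,0]
    - [0,0,0]
    - [0,0,-0.01]
    - [0,0,-0.03]
    - [0,0,-0.05]
    - [0,0,-0.03]
    - [0,0,0]
    - [0,0,0]
  delta_rot:
    - [0,0,0]
    - [0,0,0]
    - [0,0,0]
    - [0,0,0]
    - [0,0,0]
    - [0,0,0]
    - [0,0,0]
    - [0,0,0]
    - [0,0,0]
    - [0,0,0]
    - [0,0,0]
    - [0,0,0]
  grip: [1,1,1,1,1,1,1,1,1,1,1,1]

```text
clock: 36.12
tool_pos: [0.4606, 0.0013, 0.3286]
eef_rot: [-0.185, 0.983, -0.0, -0.001]
contact_force: [0.0, 0.0, -0.3]
opening: 0.998
finger_force: 0.0
```

```bash
python3 w.py cover .4605 .0015 21 .129 .1 w9.png
python3 - <<'E'
from h import *
a=r.snapshot("scene");cv2.imwrite("pics/s9.png",cv2.resize(a[80:280,150:400],None,fx=3,fy=3))
E
```

```text
36.225 [0.4604 0.0014 0.328 ]
[[-0.7, -0.1, 228.0], ('rz', np.float64(0.3)), ('z-axis', [-0.002, -0.0, -1.0])]
```

View pics/s9.png

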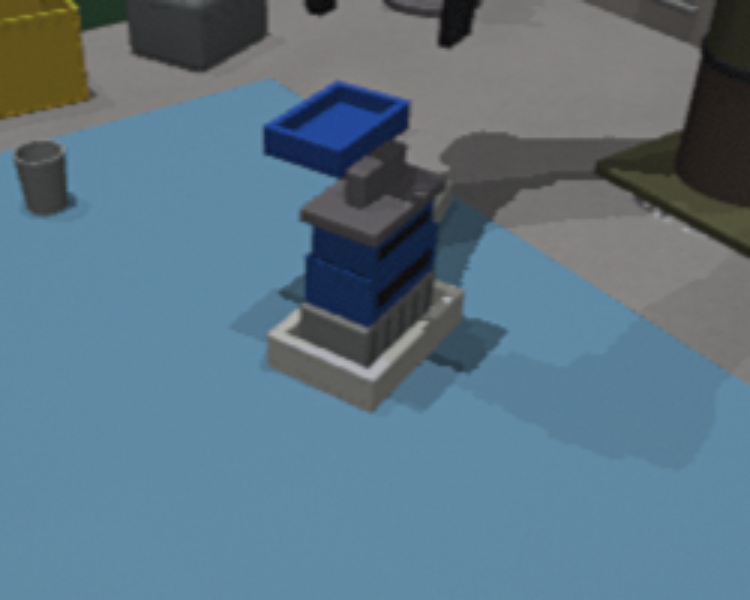

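View pics/w9.png

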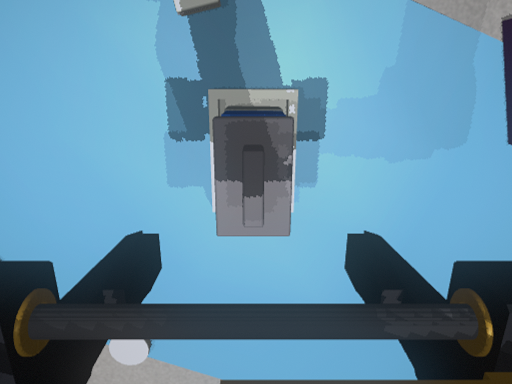

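The stack is straight: tub, block, wide rack, fine rack, then the cover with its handle up, centred at (254,178) in the wrist view. The gripper is clear, so I am handing in.

```bash
python3 -c "
from plant import r
print(r.finish_job())"
```

```text
the job is handed in; nothing more can be done
None
```

The cold carrier is packed as asked and handed in after about 36 s: block, wide rack, fine rack, then the cover handle up, each centred by camera on the one below; the bottle, beaker and dish were not touched.

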